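Set the range dial four clicks on and start the reading

TASK

On the physics bench, push the pointer fin of the click-stop dial round with a fingertip, clockwise as seen from above, exactly four clicks from where it stands, without going past the fourth and without pinching the fin. Then press the large start button fully down and let it come up again. Nothing is to be gripped or lifted; leave the small button and everything else on the bench where it is.

Things in the scene. Friction and masses are not known exactly. Their poses are not given: they have to be found in the camera images.
- dial (a joint): Flat click-stop dial on a vertical axis, rad: 0 at the start, growing CLOCKWISE seen from above. A stop every 0.524 (30 degrees); four clicks read 2.094. It springs to the nearest stop: pushed at mid-fin it resists with 5 to 6 N at most; past half-way it snaps on by itself into the next stop. It turns on past the fourth just as easily (end stops at -2.09 and 4.71).
- dial_axis (a point): Point on the dial's axis, 66 mm above the bench; x along the fin outwards, z up. Round grey fixed case 130 mm across, 40 mm high; on it the bare metal dial disc, 96 mm across, its top 52 mm above the bench; on the disc a black central hub 26 mm across, top 76 mm above the bench, and one upright radial pointer fin.
- dial_fin (a point): Middle of the fin, 32 mm out from the axis, 66 mm above the bench. The fin is an upright black blade with a white line on top, 11 mm thick, reaching 46 mm from the axis, from the disc up to 80 mm above the bench. Axes: x outwards along the fin, y towards its left (anticlockwise) face, z up. A clockwise push bears on the left face.
- fin_left: Left (anticlockwise) face plate of the fin, the face to push on; its origin lies on the dial's axis at the disc's underside (42 mm above the bench), its axes as dial_axis.
- fin_right: Right (clockwise) face plate of the fin; origin and axes as fin_left.
- start (a joint): Travel of the large round start button, m: 0 up, 0.006 fully down (5 N); it springs back up.
- start_top (a point): Centre of the top of the large start button (40 mm across, of bare metal, in a dark round housing), at 52 mm above the bench, pressed straight down. It stands on a fixed grey box 80 x 130 x 30 mm, towards one end.
- small (a joint): Travel of the small round button (16 mm across), m: 0 up, 0.004 fully down. Not to be pressed.
- small_top (a point): Centre of the top of the small button, on the same box, 66 mm from the large one, 50 mm above the bench.
- weight: Bystander, loose, to be left alone: brass slotted weight with a thin neck and a cap, 44 mm across, 60 mm tall; origin at the centre of its underside.
- flask: Bystander, loose, to be left alone: conical glass flask, 94 mm across, 165 mm tall; origin at the centre of its underside.
- beaker: Bystander, loose, to be left alone: glass beaker, 70 mm across, 90 mm tall; origin at the centre of its underside.
- dish: Bystander, loose, to be left alone: shallow red plastic lid lying open side up, 68 mm across, 16 mm tall; origin at the centre of its underside.
- bottle: Bystander, loose, to be left alone: amber glass bottle with black cap, 60 mm across, 130 mm tall; origin at the centre of its underside.
- ruler: Bystander, loose, to be left alone: aluminium ruler 300 x 30 x 6 mm lying flat, long side along its y; origin at the centre of its underside.
- logger: Bystander, loose, to be left alone: blue hand-held data logger 160 x 85 x 24 mm lying flat, long side along its x; origin at the centre of its underside.
- boss: Bystander, loose, to be left alone: small metal clamp boss, about 90 mm long, 30 mm tall, long side along its x; origin at the centre of its underside.
There are look-alikes about, which are no part of the job. Leave any blue look-alike of the part that bears start alone.

How it is judged:
By the outcome, as a careful person would: the job done as asked, in the order asked, and still so for the second after the job is handed in, with the robot touching nothing.
It also fails if it takes over 51 s, if anything falls off the work surface, if the arm or the gripper's body presses on something with over 40 N, if the wrist force passes 120 N, or if a joint passes its speed limit or range.

ROBOT

A 6-joint arm with a two-finger parallel gripper is mounted at the origin on the work surface. World frame = base frame: x ahead of the robot, y to its left, z up, the work surface at z = 0. Lengths are in mm, angles in rad, forces in N, time in s.
With the tool pointing down it reaches from about 350 to 875 mm from the base axis. Payload 4.2 kg.
Tool frame: the origin (TCP) lies at the very end of the fingers, on their centre line; the grasp point (between the pads) lies 19 mm behind it; z points along the fingers, y is the direction in which the jaws open and shut (so a half turn about z gives the same grasp; the last joint's range is limited). The gripper opens to 85 mm and grips with 20 to 120 N. Pads are 22 mm wide; open, the fingers measure 114 mm over their backs; the gripper's body (76 mm by 85 mm) begins 54 mm behind the grasp point. The pads swing forward as they close: fully open they stand 13 mm farther back than shut.
Start: joints at [1.541, 0.385, 0.008, 0, -1.194, -0.259], TCP at [177.969, 599.104, 200.212] pointing down, gripper open.
Joint ranges: [-3.14, 3.14], [-1.21, 2.06], [-1.07, 1.41], [-3.16, 2.05], [-2.99, -0.16], [-3.1, 3.1]. Speed limits (rad/s): [2.79, 2.79, 3.14, 3.14, 3.14, 3.14].

INTERFACE

Orientations are given as a unit quaternion [x, y, z, w].
In Python, from bench import read_state, get_image, camera_params, job_done gives the robot as it stands.
- The arm moves only by the tool send_rows, never from a script. Its arguments are lists of equal length, an entry for each row: "translation": the shift along the tool's x, y, z in m, a list of three; "yaw": the turn about the tool's z in degrees; "fingers": the closure in counts, from 0 (fully open) to 255 (shut). A call has 1 to 12 rows; each row is the pose to reach, as a shift and turn from the pose measured when the call began, along the tool's axes at that moment; what a row does not reach only later rows make up. A row lasts 1/10 s, in which the tool goes at most 50 mm and 8.59 degrees, less where a joint would pass 70% of its speed; a pose out of reach is approached as far as the arm can. A call with a gripper value outside its range is refused whole. The fingers move at their own pace and stop on an object; the grip force is fixed at half the most. Time passes only in rows, so rows that repeat a pose let the fingers close. It gives the time, the measured TCP pose, the force and the opening at its end, in the units of the state.
- read_state(): the state, without advancing time (a new reading comes with each control period).
- get_image(name): name is "side" or "top" or "wrist"; returns the picture (384x512x3 uint8, blue, green, red); there is no depth.
- camera_params(name): a dict with "mtx" (3x3 intrinsics, pixels), "rvec" (rotation vector, rad) and "tvec" (3), from world to camera coordinates, as OpenCV has them; the wrist camera has in their place "tool_from_camera" (4x4, takes a point from camera to tool coordinates, whose origin is the TCP and whose axes are the flange's). Camera axes: x right, y down, z forward; pixel columns grow to the right and rows downward; lengths in mm; the calibration is good to about 2 mm. The wrist camera is an equidistant fisheye: a pixel r from the principal point sees the ray r / f radians off the axis. A picture is of the moment at which its call begins: read the wrist's pose just before it. camera_params takes no time and is no camera call.
- job_done(): hands the job in, once; it reports no verdict.
The state is a dict: "clock": time; "joints": joint angles; "joint_vel": joint speeds; "joint_efforts": joint torques, N m; "position": TCP position; "ee_rot": TCP orientation; "contact_force": force on the tool from outside, world axes, zero at the start; "wrist_torque": the same for the moment, N m; "gripper_width": finger opening in mm.
Only numpy, scipy, OpenCV 4.12 (cv2) and the standard library are available. Lean on these libraries where they do the work, as an engineer would, in place of code of your own. Each camera call takes 0.05 s, during which the arm holds its last target.

## Working session

There is one attempt and no reset: what is moved stays moved. The work goes in short steps, Python scripts to look and compute and a tool call to move; the robot and the scene stay as the last step left them, time stands still between calls to the robot, and variables do not carry over. Pictures are saved under pics/ and viewed, and the job is handed in when it is done.

Besides the shell and the picture viewer there is one more tool, called after "Emit:" by a JSON object that holds its "method" and its "body", one argument or row to a line. send_rows: Moves the arm, as the interface text tells. Its arguments: {"type":"object","properties":{"translation":{"type":"array","items":{"type":"array","items":{"type":"number"}}},"yaw":{"type":"array","items":{"type":"number"}},"fingers":{"type":"array","items":{"type":"number"}}},"required":["translation","yaw","fingers"]}

```bash
mkdir -p pics; cat > h.py <<'E'
import numpy as np, cv2
from bench import *
from scipy.spatial.transform import Rotation as R
def px2w(cam,u,v,z):
    p=camera_params(cam);K=np.array(p['mtx']);Rm=cv2.Rodrigues(np.array(p['rvec'],float))[0];t=np.array(p['tvec'],float).ravel()
    d=Rm.T@np.linalg.inv(K)@np.array([u,v,1.]);c=-Rm.T@t
    return c+d*(z-c[2])/d[2]
def w2px(cam,P):
    p=camera_params(cam);return cv2.projectPoints(np.array(P,float).reshape(-1,3),np.array(p['rvec'],float),np.array(p['tvec'],float),np.array(p['mtx']),None)[0].reshape(-1,2)
E
python3 - <<'E'
from h import *
s=read_state();print(s)
for n in ("top","side"):
    im=get_image(n);cv2.imwrite(f"pics/{n}0.png",im);p=camera_params(n);print(n,p)
print(camera_params("wrist"))
E
```

```text
{'clock': 0.0, 'joints': array([ 1.54062077e+00,  3.85582666e-01,  6.57158250e-03, -5.09679151e-04,
       -1.19399729e+00, -2.58554973e-01]), 'joint_vel': array([ 3.60058167e-04,  8.02166772e-04, -1.08538727e-03, -4.79431793e-05,
       -1.05121398e-03, -2.40765240e-03]), 'joint_efforts': array([ 7.84446438e-04, -3.92287374e+01,  1.88397467e+01,  4.18615848e+00,
       -4.68477403e-03, -1.93443618e-06]), 'position': array([177.78166052, 598.47481066, 199.08309776]), 'ee_rot': array([ 9.89583256e-01, -1.43957287e-01, -1.09293068e-04,  1.12580999e-03]), 'contact_force': array([0.27837325, 0.38151638, 0.08070929]), 'wrist_torque': array([0.02631193, 0.01842226, 0.02165418]), 'gripper_width': 85.104561808118}
top {'mtx': array([[423.83809418,   0.        , 253.16518441],
       [  0.        , 423.83809418, 188.19425625],
       [  0.        ,   0.        ,   1.        ]]), 'rvec': array([ 2.17536557, -2.14457222,  0.11488273]), 'tvec': array([ -22.51547023,  574.3718906 , 1157.60231105])}
side {'mtx': array([[499.3695429 ,   0.        , 261.3907428 ],
       [  0.        , 499.3695429 , 181.65040518],
       [  0.        ,   0.        ,   1.        ]]), 'rvec': array([ 0.37914478, -2.7222233 ,  1.26829696]), 'tvec': array([ 551.08550769,  174.02771347, 1376.67725571])}
{'mtx': array([[297.31863964,   0.        , 262.54467493],
       [  0.        , 297.31863964, 191.7295943 ],
       [  0.        ,   0.        ,   1.        ]]), 'tool_from_camera': array([[-5.14298811e-04, -9.56797719e-01, -2.90753951e-01,
         7.44282593e+01],
       [ 9.99999865e-01, -4.69808366e-04, -2.22824725e-04,
         4.53232819e-01],
       [ 7.65995504e-05, -2.90754026e-01,  9.56797832e-01,
        -1.73751693e+02],
       [ 0.00000000e+00,  0.00000000e+00,  0.00000000e+00,
         1.00000000e+00]])}
```

```bash
python3 -c "
import cv2
for n in ('top','side'):
    cv2.imwrite(f'pics/{n}0b.png',cv2.resize(cv2.imread(f'pics/{n}0.png'),(800,600),interpolation=2))"
```

```text
(no output)
```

View pics/top0b.png

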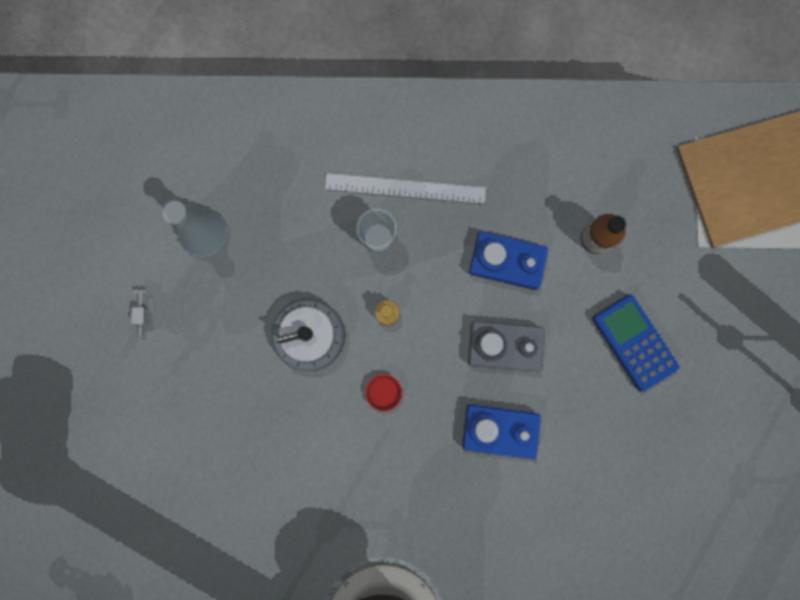

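View pics/side0b.png

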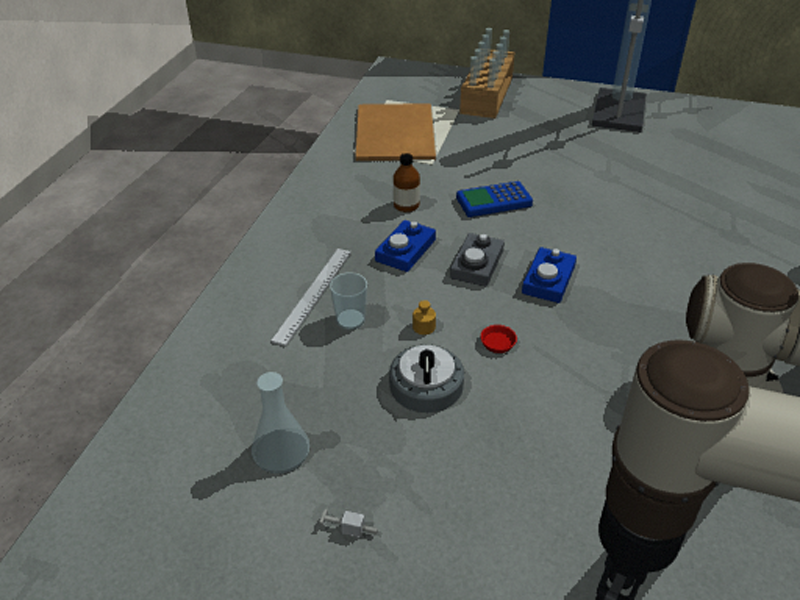

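The top view shows one dial at about (308,334), with its fin pointing left. There are three button boxes: blue (508,260), grey (506,346) and blue (502,432). The grey one fits "fixed grey box", and the blue ones are look-alikes. I'll check both in enlarged crops.

```bash
python3 - <<'E'
from h import *
im=cv2.imread('pics/top0.png')
a=cv2.resize(im[180:250,165:235],(560,560),interpolation=2);cv2.imwrite('pics/c1.png',a)
b=cv2.resize(im[190:250,290:360],(770,660),interpolation=2)[:600];cv2.imwrite('pics/c2.png',b)
print(w2px('top',[[177.8,598.5,199],[0,0,0]]),w2px('side',[[177.8,598.5,199]]))
E
```

```text
[[-13.56374787 346.19728403]
 [244.92149493 398.49159683]] [[389.88812902 394.89132885]]
```

View pics/c1.png

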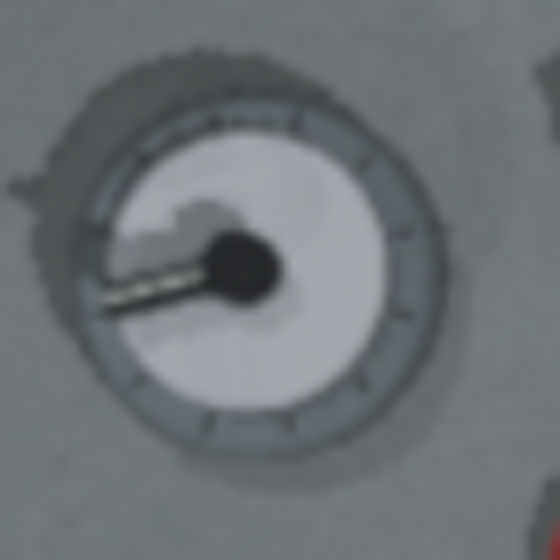

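View pics/c2.png

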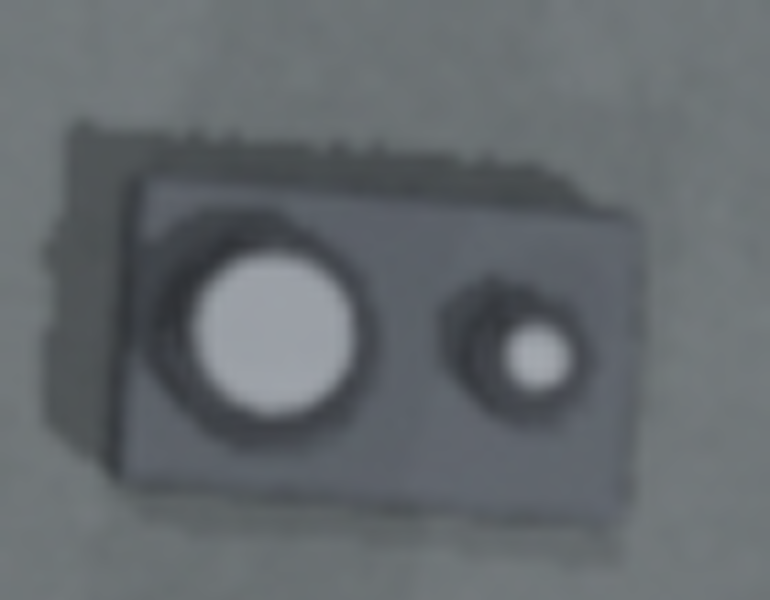

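The first crop shows one dial: disc centre (247,270), hub (240,268) and fin tip (105,302). The second confirms the grey box: large start button at (275,333) and small one at (538,356).

```bash
python3 - <<'E'
from h import *
f=lambda u,v,s,x,y:((u+.5)/s-.5+x,(v+.5)/s-.5+y)
d=px2w('top',*f(247,270,8,165,180),52);h=px2w('top',*f(240,268,8,165,180),76);t=px2w('top',*f(105,302,8,165,180),80)
print('disc',d,'hub',h,'tip',t)
b=px2w('top',*f(275,333,11,290,190),52);s=px2w('top',*f(538,356,11,290,190),50);print('start',b,s,np.linalg.norm(b-s))
a=np.degrees(np.arctan2(*(t-d)[:2][::-1]));print('fin angle',a,np.linalg.norm((t-d)[:2]))
print('weight',px2w('top',388*.64,313*.64,60),'dish',px2w('top',384*.64,393*.64,16),'beaker',px2w('top',377*.64,230*.64,60),'flask neck',px2w('top',175*.64,212*.64,165))
print(R.from_quat(read_state()['ee_rot']).as_matrix())
# side: 
S=cv2.imread('pics/side0.png')
c=S[205:275,235:315];cv2.imwrite('pics/c3.png',cv2.resize(c,(800,700),interpolation=2)[:600])
print((w2px('side',[d,h,t])-[235,205])*10, w2px('side',[b,s]))
E
```

```text
disc [500.82191889 142.96936638  52.        ] hub [500.21442045 141.91164146  76.        ] tip [487.98942947 186.19254424  80.        ]
start [ 487.6892196  -183.65447935   52.        ] [ 482.99575763 -249.32271182   50.        ] 65.8661167888495
fin angle 106.53557912568223 45.08786852671176
weight [537.9662155   -1.77779456  60.        ] dish [397.80338576   3.92633101  16.        ] beaker [685.45562728  20.09297367  60.        ] flask neck [688.51330085 344.26468287 165.        ]
[[ 9.58540741e-01 -2.84955160e-01 -4.53444219e-04]
 [-2.84955499e-01 -9.58538832e-01 -1.91591558e-03]
 [ 1.11306137e-04  1.96569456e-03 -9.99998062e-01]]
[[376.87104121 266.0448598 ]
 [381.57703924 200.41935386]
 [383.88074897 315.75432418]] [[303.11052853 160.92497841]
 [308.73315252 149.80774518]]
```

View pics/c3.png

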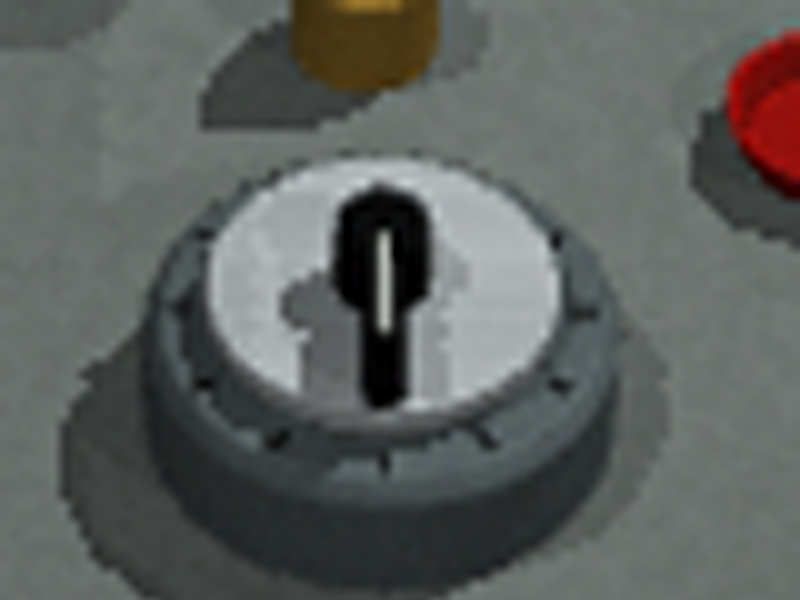

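Emit:
{"method": "send_rows", "body": {
  "translation": [
    [0.016, 0.013, 0.002],
    [0.048, 0.04, 0.006],
    [0.087, 0.073, 0.011],
    [0.125, 0.105, 0.016],
    [0.163, 0.137, 0.02],
    [0.201, 0.169, 0.025],
    [0.24, 0.202, 0.03],
    [0.278, 0.234, 0.034],
    [0.317, 0.266, 0.04],
    [0.35, 0.296, 0.044],
    [0.378, 0.318, 0.047],
    [0.396, 0.333, 0.049]
  ],
  "yaw": [0, 0, 0, 0, 0, 0, 0, 0, 0, 0, 0, 0],
  "fingers": [255, 255, 255, 255, 255, 255, 255, 255, 255, 255, 255, 255]
}}

```text
clock: 1.3
position: [463.1, 164.0, 150.3]
ee_rot: [0.989, -0.145, -0.001, 0.001]
contact_force: [-0.0, 0.7, 0.2]
gripper_width: -0.3
```

Emit:
{"method": "send_rows", "body": {
  "translation": [
    [0, 0, 0],
    [0, 0, 0],
    [0, 0, 0]
  ],
  "yaw": [0, 0, 0],
  "fingers": [255, 255, 255]
}}

```text
clock: 1.6
position: [462.7, 164.6, 150.3]
ee_rot: [0.989, -0.145, -0.001, 0.001]
contact_force: [-0.5, -0.4, 0.6]
gripper_width: -0.5
```

```bash
python3 - <<'E'
from h import *
s=read_state();print(s['clock'],s['position'],s['ee_rot'],s['contact_force'],s['gripper_width'],s['joints'])
im=get_image('wrist');cv2.imwrite('pics/w1r.png',im);cv2.imwrite('pics/w1.png',cv2.resize(im,(800,600),interpolation=2))
np.savez('w1.npz',p=s['position'],q=s['ee_rot'])
E
```

```text
1.6 [462.69365971 164.56406145 150.29623508] [ 9.89458425e-01 -1.44809450e-01 -6.07471911e-04  1.37084146e-03] [-0.47187755 -0.41017403  0.55826988] -0.48420325130541103 [ 0.67384494  0.20441275 -0.385953    0.00118285 -0.98326352  0.60565322]
```

View pics/w1.png

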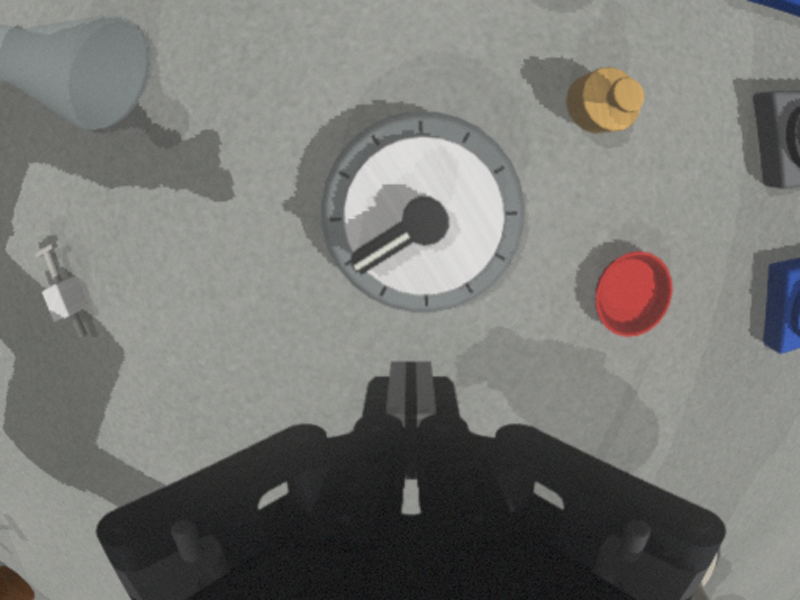

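The wrist view shows the disc centre near (424,216), hub top (426,220) and fin tip (358,267), with the shut fingertips at (411,365). The fin is about 33° from the tool's -y. I'll triangulate it from the wrist.

```bash
cat >> h.py <<'E'
def wr2w(u,v,z,p,q):
    c=camera_params('wrist');K=np.array(c['mtx']);T=np.array(c['tool_from_camera'])
    dx=np.array([u-K[0,2],v-K[1,2]]);r=np.hypot(*dx);th=r/K[0,0]
    d=np.r_[dx/r*np.sin(th),np.cos(th)] if r>0 else np.array([0,0,1.])
    Rw=R.from_quat(q).as_matrix();d=Rw@T[:3,:3]@d;o=np.array(p)+Rw@T[:3,3]
    return o+d*(z-o[2])/d[2]
E
python3 - <<'E'
from h import *
n=np.load('w1.npz');p,q=n['p'],n['q']
im=cv2.imread('pics/w1r.png');c=im[60:210,190:350];cv2.imwrite('pics/w1c.png',cv2.resize(c,(640,600),interpolation=2))
g=lambda u,v,z:wr2w(u*.64,v*.64,z,p,q)
d=g(424,216,52);h=g(426,220,76);t=g(358,268,80);print(d,h,t)
print(np.degrees(np.arctan2(*(t-h)[:2][::-1])))
# disc edges
e=[g(*x,52) for x in((344,216),(505,216),(424,136),(424,294))];print((e[0]+e[1])/2,(e[2]+e[3])/2,np.linalg.norm(e[0]-e[1]))
print(g(411,362,150))
E
```

```text
[501.28567377 143.85869684  52.        ] [501.80189668 143.38764334  76.        ] [487.95438494 185.85306518  80.        ]
108.06058361633701
[501.60387828 143.17476066  52.        ] [500.94095811 143.87774583  52.        ] 95.4142213898133
[457.44203728 165.38610304 150.        ]
```

View pics/w1c.png

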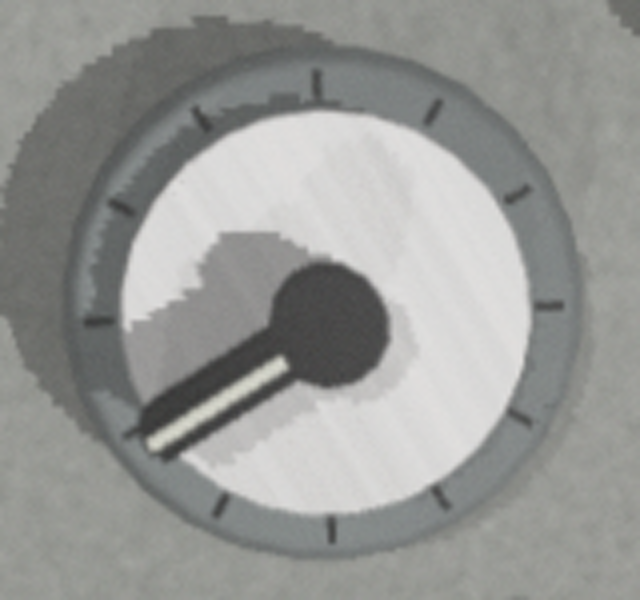

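Emit:
{"method": "send_rows", "body": {
  "translation": [
    [-0.001, -0.001, 0.003],
    [-0.002, -0.001, 0.01],
    [-0.003, -0.001, 0.018],
    [-0.003, -0.001, 0.027],
    [-0.003, -0.001, 0.037],
    [-0.003, -0.001, 0.047],
    [-0.003, -0.001, 0.057],
    [-0.003, -0.001, 0.067],
    [-0.003, -0.001, 0.076],
    [-0.003, -0.001, 0.083],
    [-0.003, -0.001, 0.087],
    [-0.003, -0.001, 0.087]
  ],
  "yaw": [-6, -12, -18, -24, -30, -34, -34, -34, -34, -34, -34, -34],
  "fingers": [255, 255, 255, 255, 255, 255, 255, 255, 255, 255, 255, 255]
}}

```text
clock: 2.85
position: [459.7, 166.2, 62.8]
ee_rot: [0.989, 0.151, -0.001, 0.001]
contact_force: [0.6, 0.3, -0.8]
gripper_width: 0.2
```

```bash
cat > look.py <<'E'
from h import *
import sys
n=sys.argv[1]
s=read_state();print(s['clock'],s['position'],s['ee_rot'],s['contact_force'],s['joints'])
q=s['ee_rot'];print('tool x angle',np.degrees(2*np.arctan2(q[1],q[0])))
im=get_image('wrist');cv2.imwrite(f'pics/{n}w.png',im)
b=get_image('side')[205:275,235:315]
o=np.zeros((420,800,3),np.uint8);o[:384,:380]=im[:384,66:446];o[:350,400:]=cv2.resize(b,(400,350),interpolation=2);cv2.imwrite(f'pics/{n}.png',o)
E
python3 look.py a1
```

```text
2.85 [459.69679127 166.19432177  62.82565434] [ 0.98853904  0.15095268 -0.00140027  0.00137545] [ 0.55649154  0.29216787 -0.82233357] [ 0.68062765  0.3120371  -0.50225893  0.00139472 -0.7603069   1.19222064]
tool x angle 17.364313826072003
```

View pics/a1.png

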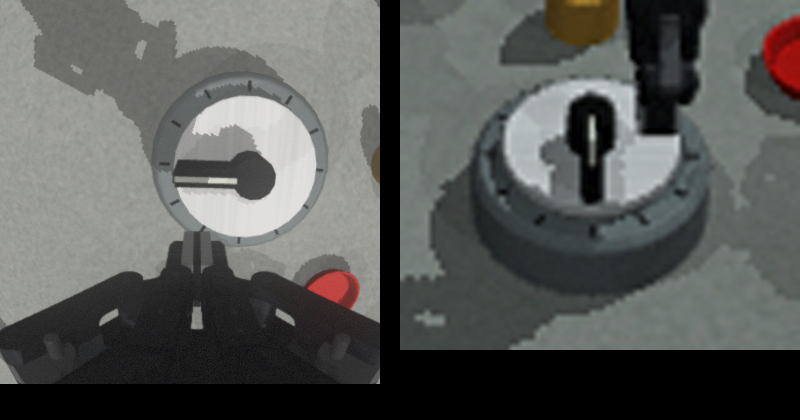

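```bash
cat > plan.py <<'E'
from h import *
import sys
C=np.array([501,143.3]);A0=107.
def pose(psi,off=16.5,r=34):
    a=np.radians(A0-psi);e=np.array([np.cos(a),np.sin(a)]);n=np.array([-e[1],e[0]])
    return C+r*e+off*n, A0-psi-90
def rows(lst,z=63):
    s=read_state();Rw=R.from_quat(s['ee_rot']).as_matrix();q=s['ee_rot'];tx=np.degrees(2*np.arctan2(q[1],q[0]))
    T=[];Y=[]
    for psi,off in lst:
        p,ta=pose(psi,off);T.append([round(float(x),4) for x in Rw.T@(np.r_[p,z]-s['position'])/1000]);Y.append(round(float((tx-ta+180)%360-180),1))
    print(T);print(Y)
E
python3 - <<'E'
from plan import *
rows([(0,28),(0,24),(0,21),(0,18.5),(0,16.5),(3,16.5),(6,16.5),(9,16.5),(12,16.5),(15,16.5),(18,16.5),(21,16.5)])
E
```

```text
[[0.0042, 0.0001, 0.0006], [0.0082, 0.0002, 0.0006], [0.0112, 0.0002, 0.0006], [0.0137, 0.0002, 0.0006], [0.0157, 0.0002, 0.0006], [0.0175, -0.0006, 0.0006], [0.0194, -0.0013, 0.0006], [0.0213, -0.0019, 0.0006], [0.0232, -0.0024, 0.0005], [0.0251, -0.0028, 0.0005], [0.0271, -0.0031, 0.0005], [0.029, -0.0034, 0.0005]]
[0.4, 0.4, 0.4, 0.4, 0.4, 3.4, 6.4, 9.4, 12.4, 15.4, 18.4, 21.4]
```

Emit:
{"method": "send_rows", "body": {
  "translation": [
    [0.004, 0, 0],
    [0.008, 0, 0],
    [0.011, 0, 0],
    [0.0135, 0, 0],
    [0.0155, 0, 0],
    [0.0175, -0.0005, 0],
    [0.0195, -0.0015, 0],
    [0.0215, -0.002, 0],
    [0.023, -0.0025, 0],
    [0.025, -0.003, 0],
    [0.027, -0.003, 0],
    [0.029, -0.0035, 0]
  ],
  "yaw": [0, 0, 0, 0, 0, 3, 6, 9, 12, 15, 18, 21],
  "fingers": [255, 255, 255, 255, 255, 255, 255, 255, 255, 255, 255, 255]
}}

```text
clock: 4.15
position: [486.9, 178.5, 63.5]
ee_rot: [0.999, -0.033, -0.001, 0.001]
contact_force: [-1.1, 0.1, -0.7]
gripper_width: -0.2
```

```bash
python3 look.py a2; python3 - <<'E'
from plan import *
rows([(24,16.5),(27,16.5),(30,16.5),(33,16.5),(36,16.5),(38,16.5),(40,16.5),(42,16.5),(44,16.5),(46,16.5),(48,16.5),(50,16.5)])
E
```

```text
4.15 [486.92438054 178.50114515  63.47268108] [ 9.99463397e-01 -3.27295839e-02 -5.32347331e-04  1.18669139e-03] [-1.14288315  0.08061238 -0.7169381 ] [ 0.66535884  0.35384657 -0.43206867  0.00160056 -0.78722287  0.83883554]
tool x angle -3.7512071544699546
[[0.0017, -0.0005, 0.0005], [0.0035, -0.0013, 0.0005], [0.0054, -0.0019, 0.0005], [0.0073, -0.0024, 0.0005], [0.0092, -0.0028, 0.0005], [0.0105, -0.003, 0.0005], [0.0118, -0.0032, 0.0005], [0.0132, -0.0033, 0.0005], [0.0145, -0.0034, 0.0005], [0.0158, -0.0034, 0.0005], [0.0171, -0.0034, 0.0005], [0.0184, -0.0034, 0.0005]]
[3.4, 6.4, 9.4, 12.4, 15.4, 17.4, 19.4, 21.4, 23.4, 25.4, 27.4, 29.4]
```

View pics/a2.png

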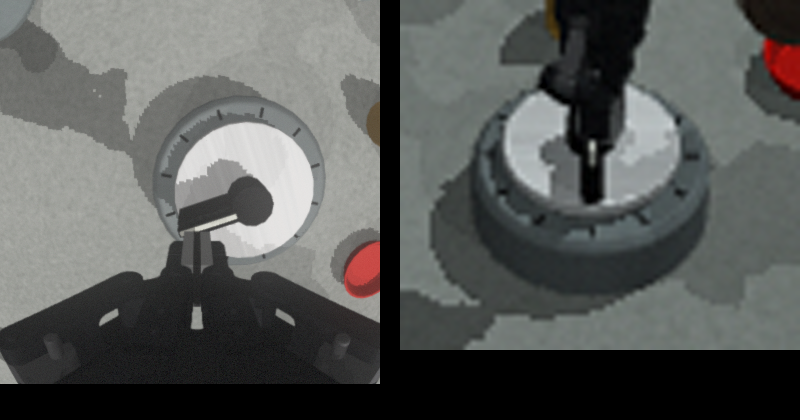

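```bash
python3 - <<'E'
from h import *
s=read_state();print(s['position'])
im=get_image('side');cv2.imwrite('pics/s3r.png',im)
x0,y0=245,195
c=cv2.resize(im[y0:y0+60,x0:x0+80],(800,600),interpolation=2)
p=s['position'];Rw=R.from_quat(s['ee_rot']).as_matrix()
for off,col in (((0,0,0),(0,0,255)),((0,0,-35),(0,255,255)),((11,0,0),(0,255,0)),((-11,0,0),(255,0,0))):
    u=(w2px('side',p+Rw@np.array(off,float))[0]-[x0,y0]+.5)*10;print(off,u);cv2.circle(c,tuple(int(k) for k in u),4,col,-1)
cv2.imwrite('pics/s3.png',c)
w=cv2.imread('pics/a2w.png');cv2.imwrite('pics/a2c.png',cv2.resize(w[170:290,190:330],(700,600),interpolation=2))
E
```

```text
[487.0696708  178.61498553  63.47614936]
(0, 0, 0) [298.57790671 445.0843252 ]
(0, 0, -35) [300.90338725 351.04254411]
(11, 0, 0) [258.69823683 434.84000781]
(-11, 0, 0) [338.62869405 455.37259936]
```

View pics/s3.png

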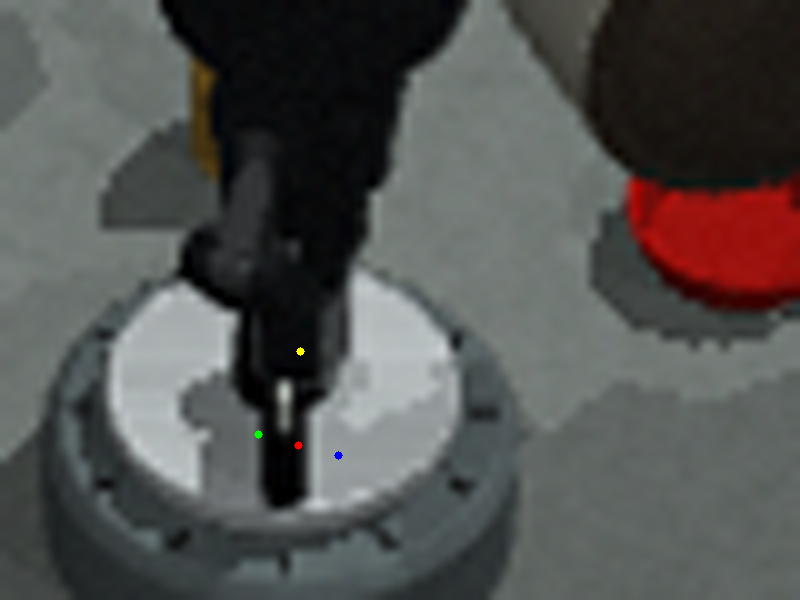

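View pics/a2c.png

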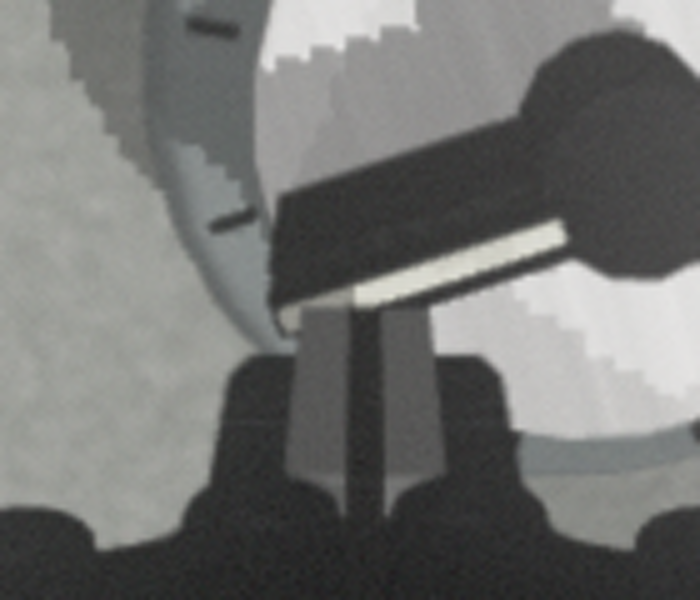

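```bash
python3 - <<'E'
from h import *
c=camera_params('wrist');K=np.array(c['mtx']);T=np.linalg.inv(np.array(c['tool_from_camera']))
w=cv2.imread('pics/a2w.png');o=cv2.resize(w[170:290,190:330],(700,600),interpolation=2)
for z,col in ((0,(0,0,255)),(-10,(0,160,255)),(-20,(0,255,255)),(-30,(0,255,0))):
  for x in (-11,0,11):
   for y in (-14.5,0,14.5):
    P=T@np.array([x,y,z,1.]);r=np.hypot(P[0],P[1]);th=np.arctan2(r,P[2]);u=K[0,2]+K[0,0]*th*P[0]/r;v=K[1,2]+K[0,0]*th*P[1]/r
    if y==0:print(x,z,round(u,1),round(v,1))
    cv2.circle(o,(int((u-190+.5)*5),int((v-170+.5)*5)),4,col,-1)
cv2.imwrite('pics/a2d.png',o)
E
```

```text
-11 0 261.8 239.7
0 0 261.8 224.2
11 0 261.8 207.9
-11 -10 261.8 246.8
0 -10 261.8 230.7
11 -10 261.7 213.7
-11 -20 261.8 254.6
0 -20 261.7 237.9
11 -20 261.7 220.2
-11 -30 261.7 263.3
0 -30 261.7 245.9
11 -30 261.6 227.4
```

View pics/a2d.png

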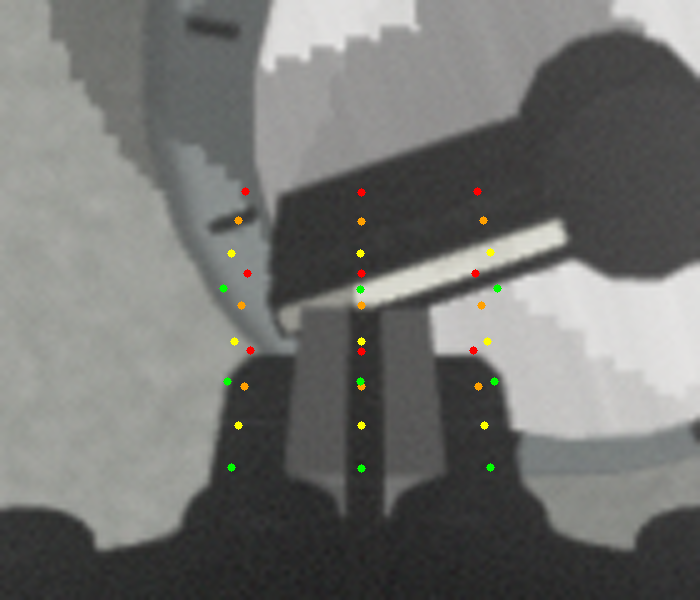

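```bash
python3 - <<'E'
from h import *
a=cv2.imread('pics/a1.png')[20:160,600:720];cv2.imwrite('pics/a1s.png',cv2.resize(a,(685,800*140//140)[:2] if 0 else (514,600),interpolation=2))
p=np.array([459.70,166.19,62.83]);Rw=R.from_quat([0.98853904,0.15095268,-0.00140027,0.00137545]).as_matrix()
for y in(-8,0,8):
 for z in (0,-15,-35):
  print(y,z,[tuple(((w2px('side',p+Rw@np.array([x,y,z],float))[0]-[235,205]+.5)*5+[400,0]).round(0)) for x in (-16,-11,-5,0,5,11)])
E
```

```text
-8 0 [(np.float64(687.0), np.float64(178.0)), (np.float64(678.0), np.float64(178.0)), (np.float64(666.0), np.float64(178.0)), (np.float64(657.0), np.float64(178.0)), (np.float64(647.0), np.float64(179.0)), (np.float64(636.0), np.float64(179.0))]
-8 -15 [(np.float64(688.0), np.float64(158.0)), (np.float64(679.0), np.float64(158.0)), (np.float64(667.0), np.float64(158.0)), (np.float64(658.0), np.float64(158.0)), (np.float64(648.0), np.float64(159.0)), (np.float64(636.0), np.float64(159.0))]
-8 -35 [(np.float64(690.0), np.float64(131.0)), (np.float64(680.0), np.float64(131.0)), (np.float64(669.0), np.float64(131.0)), (np.float64(659.0), np.float64(131.0)), (np.float64(649.0), np.float64(132.0)), (np.float64(637.0), np.float64(132.0))]
0 0 [(np.float64(686.0), np.float64(167.0)), (np.float64(677.0), np.float64(167.0)), (np.float64(665.0), np.float64(167.0)), (np.float64(656.0), np.float64(167.0)), (np.float64(646.0), np.float64(167.0)), (np.float64(635.0), np.float64(168.0))]
0 -15 [(np.float64(687.0), np.float64(147.0)), (np.float64(678.0), np.float64(147.0)), (np.float64(666.0), np.flo
[... 419 characters left out ...]
5.0)), (np.float64(676.0), np.float64(156.0)), (np.float64(664.0), np.float64(156.0)), (np.float64(655.0), np.float64(156.0)), (np.float64(645.0), np.float64(156.0)), (np.float64(634.0), np.float64(157.0))]
8 -15 [(np.float64(686.0), np.float64(136.0)), (np.float64(677.0), np.float64(136.0)), (np.float64(665.0), np.float64(136.0)), (np.float64(656.0), np.float64(136.0)), (np.float64(646.0), np.float64(136.0)), (np.float64(635.0), np.float64(137.0))]
8 -35 [(np.float64(688.0), np.float64(109.0)), (np.float64(678.0), np.float64(109.0)), (np.float64(666.0), np.float64(109.0)), (np.float64(657.0), np.float64(109.0)), (np.float64(647.0), np.float64(109.0)), (np.float64(636.0), np.float64(110.0))]
```

View pics/a1s.png

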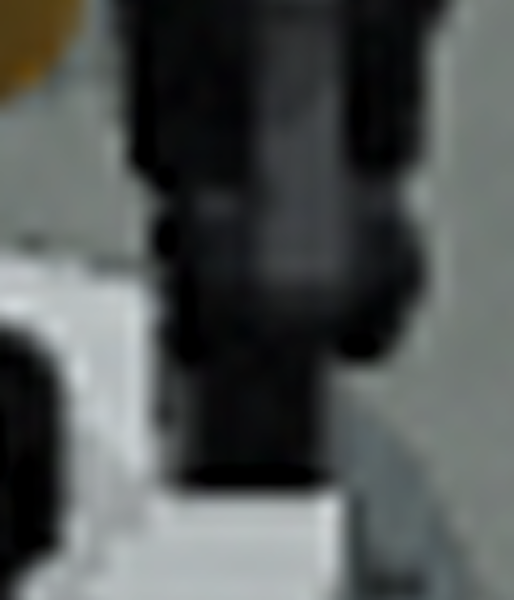

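The fin hasn't moved. Both the side and wrist cameras put the real fingertip end about 33-35 mm above the reported TCP, so the tips passed over the fin. I'll back off beside the fin and go lower.

```bash
python3 - <<'E'
from plan import *
rows([(10,20),(0,24),(0,32)])
E
```

```text
[[-0.0096, 0.0045, 0.0005], [-0.0181, 0.0109, 0.0005], [-0.0256, 0.0137, 0.0005]]
[-10.6, -20.6, -20.6]
```

Emit:
{"method": "send_rows", "body": {
  "translation": [
    [-0.005, 0.002, 0],
    [-0.01, 0.005, 0],
    [-0.018, 0.011, 0],
    [-0.0255, 0.0135, 0],
    [-0.0255, 0.0135, 0],
    [-0.0255, 0.0135, 0.004],
    [-0.0255, 0.0135, 0.009],
    [-0.0255, 0.0135, 0.014],
    [-0.0255, 0.0135, 0.018],
    [-0.0255, 0.0135, 0.021],
    [-0.0255, 0.0135, 0.023],
    [-0.0255, 0.0135, 0.023]
  ],
  "yaw": [-5, -10, -15, -20.5, -20.5, -20.5, -20.5, -20.5, -20.5, -20.5, -20.5, -20.5],
  "fingers": [255, 255, 255, 255, 255, 255, 255, 255, 255, 255, 255, 255]
}}

```text
clock: 5.5
position: [460.4, 166.5, 40.1]
ee_rot: [0.989, 0.147, -0.001, 0.001]
contact_force: [-0.8, -0.4, -0.2]
gripper_width: 0.2
```

```bash
python3 look.py a4; python3 - <<'E'
import cv2
a=cv2.imread('pics/a4.png')[0:250,450:750];cv2.imwrite('pics/a4s.png',cv2.resize(a,(720,600),interpolation=2))
E
```

```text
5.5 [460.43179232 166.45470681  40.13523468] [ 0.98911165  0.14715814 -0.00103914  0.00124363] [-0.8287477  -0.43971965 -0.20474141] [ 0.6801552   0.34721444 -0.52512317  0.00168566 -0.70151267  1.18474127]
tool x angle 16.92456709712903
```

View pics/a4s.png

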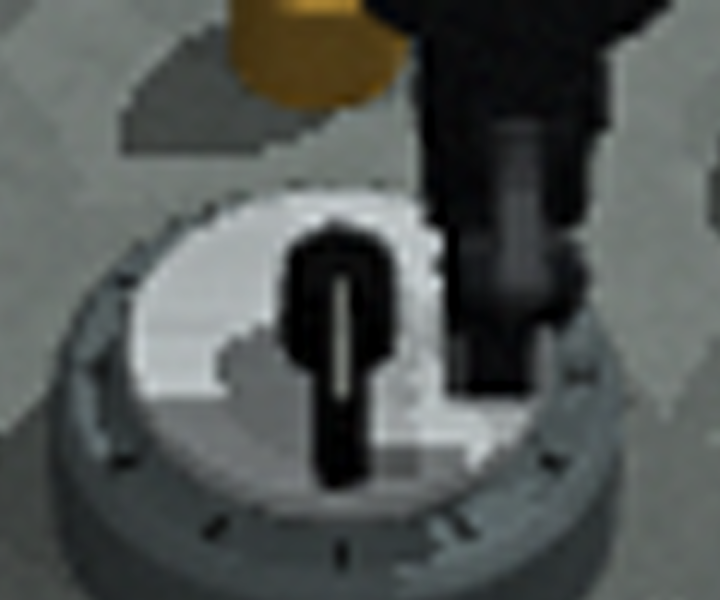

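View pics/a4.png

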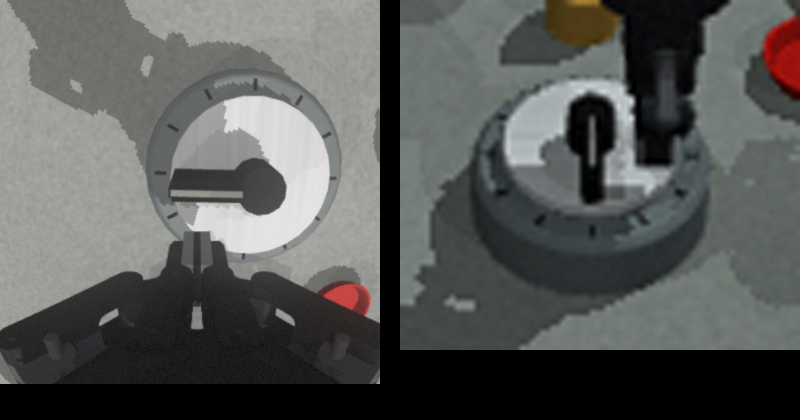

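No contact with the TCP reading 40, which is below the disc top, so the offset is real. The tip is at about 74. I'll lower 12 mm more and start the push.

Emit:
{"method": "send_rows", "body": {
  "translation": [
    [0, 0, 0.003],
    [0, 0, 0.006],
    [0, 0, 0.009],
    [0, 0, 0.011],
    [0, 0, 0.012],
    [0, 0, 0.012]
  ],
  "yaw": [0, 0, 0, 0, 0, 0],
  "fingers": [255, 255, 255, 255, 255, 255]
}}

```text
clock: 6.2
position: [460.6, 166.5, 28.3]
ee_rot: [0.989, 0.147, -0.001, 0.001]
contact_force: [0.3, -0.5, -0.4]
gripper_width: -0.1
```

```bash
python3 look.py a5; python3 - <<'E'
from plan import *
rows([(0,28),(0,24),(0,21),(0,18.5),(0,16.5),(3,16.5),(6,16.5),(9,16.5),(12,16.5),(15,16.5),(18,16.5),(21,16.5)],28)
E
```

```text
6.2 [460.57859746 166.52399451  28.34557819] [ 9.89100052e-01  1.47238181e-01 -8.15823783e-04  1.15774638e-03] [ 0.33500598 -0.53095236 -0.44814906] [ 0.68012813  0.36597481 -0.53679137  0.00187766 -0.67061212  1.18474683]
tool x angle 16.93383477155478
[[0.0037, 0.0001, 0.0006], [0.0077, 0.0001, 0.0006], [0.0107, 0.0001, 0.0006], [0.0132, 0.0001, 0.0006], [0.0152, 0.0001, 0.0006], [0.017, -0.0007, 0.0005], [0.0188, -0.0015, 0.0005], [0.0207, -0.0021, 0.0005], [0.0226, -0.0026, 0.0005], [0.0246, -0.0031, 0.0005], [0.0265, -0.0034, 0.0005], [0.0285, -0.0036, 0.0005]]
[-0.1, -0.1, -0.1, -0.1, -0.1, 2.9, 5.9, 8.9, 11.9, 14.9, 17.9, 20.9]
```

View pics/a5.png

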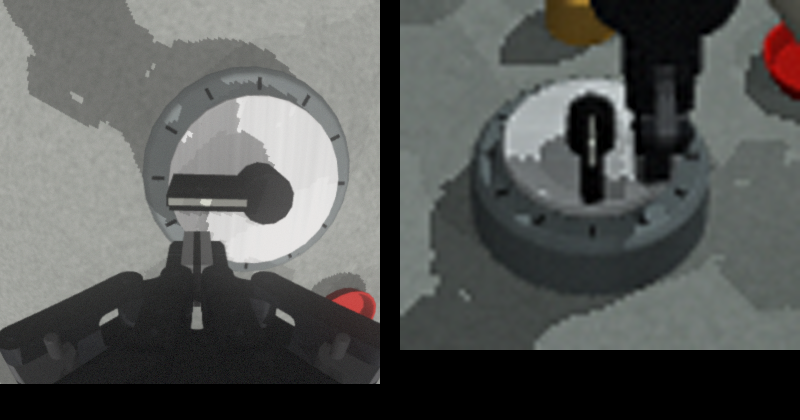

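Emit:
{"method": "send_rows", "body": {
  "translation": [
    [0.004, 0, 0],
    [0.0075, 0, 0],
    [0.0105, 0, 0],
    [0.013, 0, 0],
    [0.015, 0, 0],
    [0.017, -0.0005, 0],
    [0.019, -0.0015, 0],
    [0.0205, -0.002, 0],
    [0.0225, -0.0025, 0],
    [0.0245, -0.003, 0],
    [0.0265, -0.0035, 0],
    [0.0285, -0.0035, 0]
  ],
  "yaw": [0, 0, 0, 0, 0, 3, 6, 9, 12, 15, 18, 21],
  "fingers": [255, 255, 255, 255, 255, 255, 255, 255, 255, 255, 255, 255]
}}

```text
clock: 7.5
position: [486.6, 178.1, 28.4]
ee_rot: [0.999, -0.037, -0.001, 0.001]
contact_force: [-0.7, 0.7, -0.1]
gripper_width: -0.3
```

```bash
python3 look.py a6; python3 - <<'E'
from plan import *
rows([(24,16.5),(27,16.5),(30,16.5),(33,16.5),(36,16.5),(38,16.5),(40,16.5),(42,16.5),(44,16.5),(46,16.5),(48,16.5),(50,16.5)],28)
E
```

```text
7.5 [486.5844913  178.14233913  28.39674108] [ 9.99331968e-01 -3.65118437e-02 -7.89472734e-04  1.37119603e-03] [-0.73869821  0.69905099 -0.14791184] [ 0.66517273  0.40430945 -0.46766614  0.00166557 -0.70179759  0.83131002]
tool x angle -4.184884504711744
[[0.0015, -0.0008, 0.0005], [0.0034, -0.0015, 0.0005], [0.0052, -0.0021, 0.0005], [0.0071, -0.0026, 0.0005], [0.0091, -0.0031, 0.0005], [0.0104, -0.0033, 0.0005], [0.0117, -0.0035, 0.0005], [0.013, -0.0036, 0.0005], [0.0143, -0.0037, 0.0005], [0.0156, -0.0037, 0.0005], [0.0169, -0.0037, 0.0005], [0.0183, -0.0037, 0.0005]]
[2.9, 5.9, 8.9, 11.9, 14.9, 16.9, 18.9, 20.9, 22.9, 24.9, 26.9, 28.9]
```

View pics/a6.png

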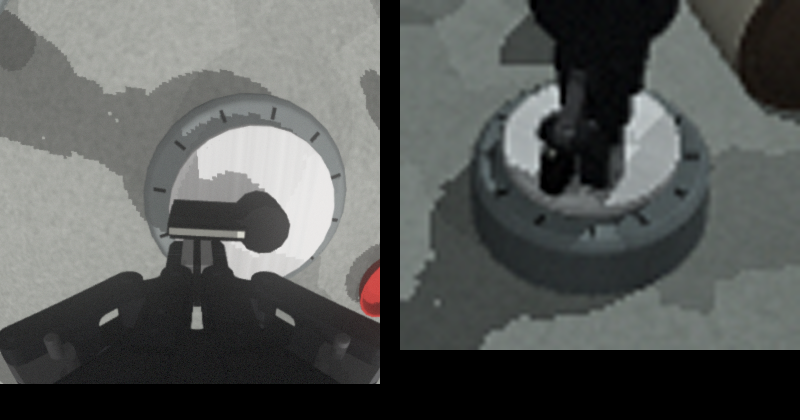

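Emit:
{"method": "send_rows", "body": {
  "translation": [
    [0.0015, -0.001, 0],
    [0.0035, -0.0015, 0],
    [0.005, -0.002, 0],
    [0.007, -0.0025, 0],
    [0.009, -0.003, 0],
    [0.0105, -0.0035, 0],
    [0.0115, -0.0035, 0],
    [0.013, -0.0035, 0],
    [0.0145, -0.0035, 0],
    [0.0155, -0.0035, 0],
    [0.017, -0.0035, 0],
    [0.0185, -0.0035, 0]
  ],
  "yaw": [3, 6, 9, 12, 15, 17, 19, 21, 23, 25, 27, 29],
  "fingers": [255, 255, 255, 255, 255, 255, 255, 255, 255, 255, 255, 255]
}}

```text
clock: 8.8
position: [505.9, 180.6, 28.5]
ee_rot: [0.959, -0.285, -0.0, 0.001]
contact_force: [-0.5, 0.3, 0.0]
gripper_width: 0.0
```

Emit:
{"method": "send_rows", "body": {
  "translation": [
    [0, 0, 0],
    [0, 0, 0],
    [0, 0, 0]
  ],
  "yaw": [0, 0, 0],
  "fingers": [255, 255, 255]
}}

```text
clock: 9.1
position: [505.8, 180.5, 28.4]
ee_rot: [0.959, -0.284, -0.0, 0.001]
contact_force: [0.8, -0.9, 0.4]
gripper_width: -0.0
```

```bash
python3 look.py a7; python3 - <<'E'
from plan import *
rows([(53,16.5),(56,16.5),(59,16.5),(62,16.5),(64,16.5),(66,16.5),(68,16.5),(70,16.5),(72,16.5),(74,16.5),(76,16.5),(78,16.5)],28)
E
```

```text
9.1 [505.75438501 180.50730965  28.43117542] [ 9.58775831e-01 -2.84160686e-01 -1.55475041e-04  1.25951526e-03] [ 0.78740293 -0.86448259  0.43501245] [ 0.64576996  0.42916738 -0.42208863  0.00188903 -0.72175129  0.34734468]
tool x angle -33.01739787738084
[[0.0016, -0.0009, 0.0004], [0.0034, -0.0017, 0.0004], [0.0053, -0.0023, 0.0004], [0.0072, -0.0028, 0.0004], [0.0085, -0.0031, 0.0004], [0.0098, -0.0034, 0.0004], [0.0111, -0.0036, 0.0004], [0.0124, -0.0037, 0.0004], [0.0137, -0.0038, 0.0004], [0.015, -0.0039, 0.0004], [0.0163, -0.0039, 0.0004], [0.0177, -0.0039, 0.0004]]
[3.0, 6.0, 9.0, 12.0, 14.0, 16.0, 18.0, 20.0, 22.0, 24.0, 26.0, 28.0]
```

View pics/a7.png

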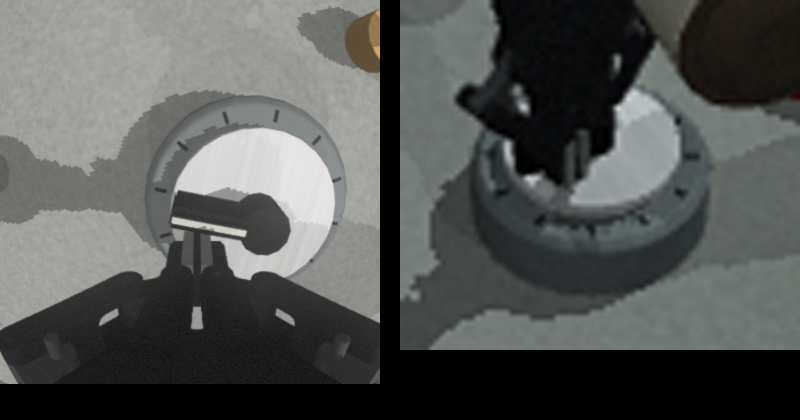

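The fin is about 10° ahead of the tool, so it has snapped to the second click. I'll go on to the third.

Emit:
{"method": "send_rows", "body": {
  "translation": [
    [0.0015, -0.001, 0],
    [0.0035, -0.0015, 0],
    [0.0055, -0.0025, 0],
    [0.007, -0.003, 0],
    [0.0085, -0.003, 0],
    [0.01, -0.0035, 0],
    [0.011, -0.0035, 0],
    [0.0125, -0.0035, 0],
    [0.0135, -0.004, 0],
    [0.015, -0.004, 0],
    [0.0165, -0.004, 0],
    [0.0175, -0.004, 0]
  ],
  "yaw": [3, 6, 9, 12, 14, 16, 18, 20, 22, 24, 26, 28],
  "fingers": [255, 255, 255, 255, 255, 255, 255, 255, 255, 255, 255, 255]
}}

```text
clock: 10.4
position: [522.6, 174.5, 28.5]
ee_rot: [0.861, -0.508, 0.0, 0.001]
contact_force: [-0.1, 0.4, 0.8]
gripper_width: -0.1
```

Emit:
{"method": "send_rows", "body": {
  "translation": [
    [0, 0, 0],
    [0, 0, 0],
    [0, 0, 0]
  ],
  "yaw": [0, 0, 0],
  "fingers": [255, 255, 255]
}}

```text
clock: 10.7
position: [522.5, 174.5, 28.5]
ee_rot: [0.861, -0.508, 0.0, 0.001]
contact_force: [0.2, 0.2, -0.4]
gripper_width: -0.3
```

```bash
python3 look.py a8; python3 - <<'E'
from plan import *
rows([(81,16.5),(84,16.5),(87,16.5),(90,16.5),(92,16.5),(94,16.5),(96,16.5),(98,16.5),(100,16.5),(102,16.5),(104,16.5),(106,16.5)],28)
E
```

```text
10.7 [522.5336318  174.50485493  28.48292207] [ 8.61446473e-01 -5.07846987e-01  1.58216036e-04  1.17737615e-03] [ 0.24627278  0.17574868 -0.39951143] [ 0.61739266  0.4476528  -0.38761723  0.00185964 -0.73754733 -0.11334207]
tool x angle -61.041097213380326
[[0.0021, -0.0009, 0.0005], [0.004, -0.0016, 0.0005], [0.0059, -0.0022, 0.0005], [0.0078, -0.0028, 0.0005], [0.0091, -0.0031, 0.0005], [0.0103, -0.0033, 0.0005], [0.0117, -0.0035, 0.0005], [0.013, -0.0037, 0.0005], [0.0143, -0.0038, 0.0005], [0.0156, -0.0039, 0.0005], [0.0169, -0.0039, 0.0005], [0.0182, -0.0038, 0.0005]]
[2.9, 5.9, 8.9, 11.9, 13.9, 15.9, 17.9, 19.9, 21.9, 23.9, 25.9, 27.9]
```

View pics/a8.png

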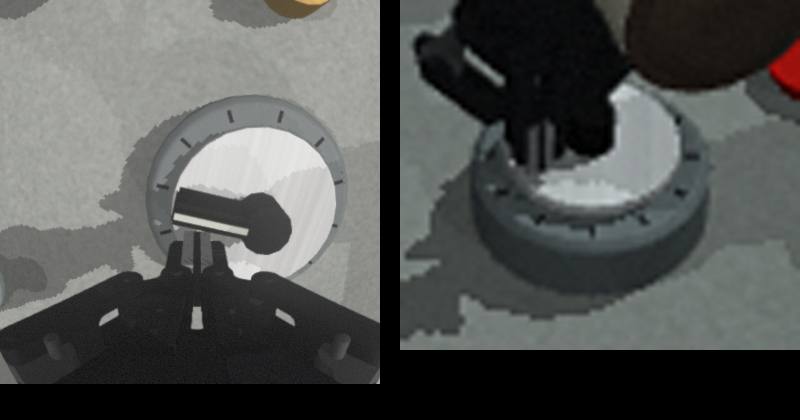

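Third click reached: the fin is about 12° ahead of the tool at 78°. Next I'll push gently to 106°, just past half-way to the fourth.

Emit:
{"method": "send_rows", "body": {
  "translation": [
    [0.002, -0.001, 0],
    [0.004, -0.0015, 0],
    [0.006, -0.002, 0],
    [0.008, -0.003, 0],
    [0.009, -0.003, 0],
    [0.0105, -0.0035, 0],
    [0.0115, -0.0035, 0],
    [0.013, -0.0035, 0],
    [0.0145, -0.004, 0],
    [0.0155, -0.004, 0],
    [0.017, -0.004, 0],
    [0.018, -0.004, 0]
  ],
  "yaw": [3, 6, 9, 12, 14, 16, 18, 20, 22, 24, 26, 28],
  "fingers": [255, 255, 255, 255, 255, 255, 255, 255, 255, 255, 255, 255]
}}

```text
clock: 12.0
position: [534.4, 161.2, 28.4]
ee_rot: [0.713, -0.702, 0.0, 0.001]
contact_force: [-0.6, 0.7, -1.3]
gripper_width: -0.0
```

Emit:
{"method": "send_rows", "body": {
  "translation": [
    [0, 0, 0],
    [0, 0, 0],
    [0, 0, 0]
  ],
  "yaw": [0, 0, 0],
  "fingers": [255, 255, 255]
}}

```text
clock: 12.3
position: [534.4, 161.1, 28.4]
ee_rot: [0.713, -0.701, 0.0, 0.001]
contact_force: [0.2, 0.4, -0.4]
gripper_width: 0.1
```

```bash
python3 look.py a9; python3 - <<'E'
from plan import *
rows([(108,16.5),(110,16.5),(112,16.5),(106,22),(106,32)],28)
E
```

```text
12.3 [534.42259515 161.1287198   28.42444291] [ 7.12750702e-01 -7.01416565e-01  1.71453441e-04  1.10014376e-03] [ 0.24525198  0.41404758 -0.4090183 ] [ 0.58366813  0.45759125 -0.36899389  0.00116879 -0.7462922  -0.56849802]
tool x angle -89.08160186270447
[[0.0019, -0.0008, 0.0004], [0.0031, -0.0013, 0.0004], [0.0044, -0.0018, 0.0004], [-0.0048, -0.0003, 0.0004], [-0.0148, -0.0002, 0.0004]]
[1.9, 3.9, 5.9, -0.1, -0.1]
```

View pics/a9.png

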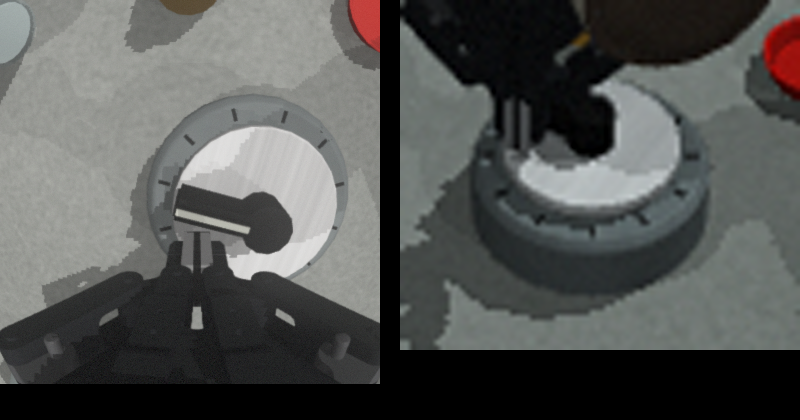

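The fin is about 14° ahead of the tool at 106°, so it has snapped to 120°. I'll back off from the fin, lift and verify.

Emit:
{"method": "send_rows", "body": {
  "translation": [
    [-0.003, 0, 0],
    [-0.008, 0, 0],
    [-0.012, 0, 0],
    [-0.014, 0, -0.001],
    [-0.014, 0, -0.007],
    [-0.014, 0, -0.017],
    [-0.014, 0, -0.032],
    [-0.014, 0, -0.047],
    [-0.014, 0, -0.06],
    [-0.014, 0, -0.069],
    [-0.014, 0, -0.072],
    [-0.014, 0, -0.072]
  ],
  "yaw": [0, 0, 0, 0, 0, 0, 0, 0, 0, 0, 0, 0],
  "fingers": [255, 255, 255, 255, 255, 255, 255, 255, 255, 255, 255, 255]
}}

```text
clock: 13.6
position: [534.4, 175.3, 100.8]
ee_rot: [0.713, -0.702, 0.0, 0.001]
contact_force: [-0.3, 0.1, -0.3]
gripper_width: 0.2
```

```bash
python3 - <<'E'
from h import *
s=read_state();p,q=s['position'],s['ee_rot'];print(s['clock'],p,s['contact_force'])
im=get_image('wrist');cv2.imwrite('pics/b1w.png',im);cv2.imwrite('pics/b1.png',cv2.resize(im,(800,600),interpolation=2))
np.savez('b1.npz',p=p,q=q)
Rw=R.from_quat(q).as_matrix();d=np.array([487.7,-183.7,p[2]])-p;print(Rw.T@d)
E
```

```text
13.6 [534.38197551 175.27911544 100.84296078] [-0.25533054  0.07593958 -0.34787745]
[358.20890737  52.26245341   0.47624167]
```

View pics/b1.png

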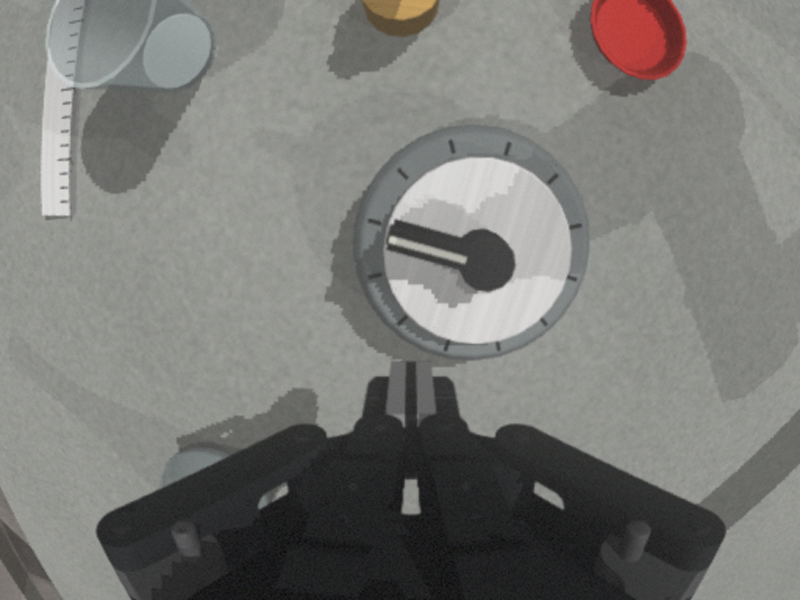

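```bash
python3 - <<'E'
from h import *
n=np.load('b1.npz');g=lambda u,v,z:wr2w(u*.64,v*.64,z,n['p'],n['q'])
a,b=g(465,260,80),g(390,240,80);print(a,b,np.degrees(np.arctan2(*(b-a)[:2][::-1])))
n=np.load('w1.npz')
a,b=g(409,236,80),g(358,267,80);print(np.degrees(np.arctan2(*(b-a)[:2][::-1])))
E
```

```text
[511.54934579 141.66374912  80.        ] [543.79405769 133.52340201  80.        ] -14.16856773692618
104.68259141293015
```

The fin angle went from 104.7° to -14.2°, which is 119° clockwise, or four clicks. Now over to the start button.

Emit:
{"method": "send_rows", "body": {
  "translation": [
    [0.014, 0.002, 0],
    [0.046, 0.007, 0],
    [0.082, 0.012, 0],
    [0.12, 0.017, 0],
    [0.158, 0.023, 0],
    [0.196, 0.029, 0],
    [0.234, 0.034, 0],
    [0.272, 0.04, 0],
    [0.306, 0.045, 0],
    [0.334, 0.049, 0],
    [0.352, 0.051, 0],
    [0.358, 0.052, 0]
  ],
  "yaw": [0, 0, 0, 0, 0, 0, 0, 0, 0, 0, 0, 0],
  "fingers": [255, 255, 255, 255, 255, 255, 255, 255, 255, 255, 255, 255]
}}

```text
clock: 14.85
position: [486.1, -185.6, 100.2]
ee_rot: [0.711, -0.703, -0.001, 0.002]
contact_force: [0.4, -0.2, -0.0]
gripper_width: -0.1
```

Emit:
{"method": "send_rows", "body": {
  "translation": [
    [0, 0, 0],
    [0, 0, 0]
  ],
  "yaw": [0, 0],
  "fingers": [255, 255]
}}

```text
clock: 15.05
position: [485.5, -185.3, 99.7]
ee_rot: [0.711, -0.703, -0.001, 0.002]
contact_force: [-0.0, 0.4, -0.5]
gripper_width: -0.2
```

```bash
python3 - <<'E'
from h import *
s=read_state();p,q=s['position'],s['ee_rot'];print(s['clock'],p,q,s['contact_force'])
im=get_image('wrist');cv2.imwrite('pics/b2w.png',im);cv2.imwrite('pics/b2.png',cv2.resize(im,(800,600),interpolation=2))
np.savez('b2.npz',p=p,q=q)
im=get_image('side');cv2.imwrite('pics/b2s.png',cv2.resize(im[100:220,240:400],(800,600),interpolation=2))
E
```

```text
15.05 [ 485.54446414 -185.3485791    99.70347585] [ 0.71146506 -0.70271682 -0.00124169  0.00223416] [-0.01521467  0.35477741 -0.47319502]
```

View pics/b2.png

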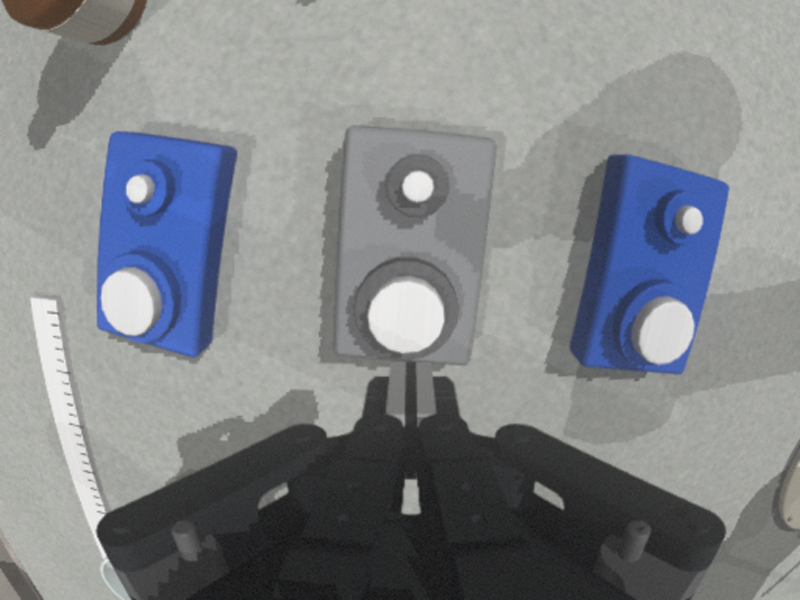

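View pics/b2s.png

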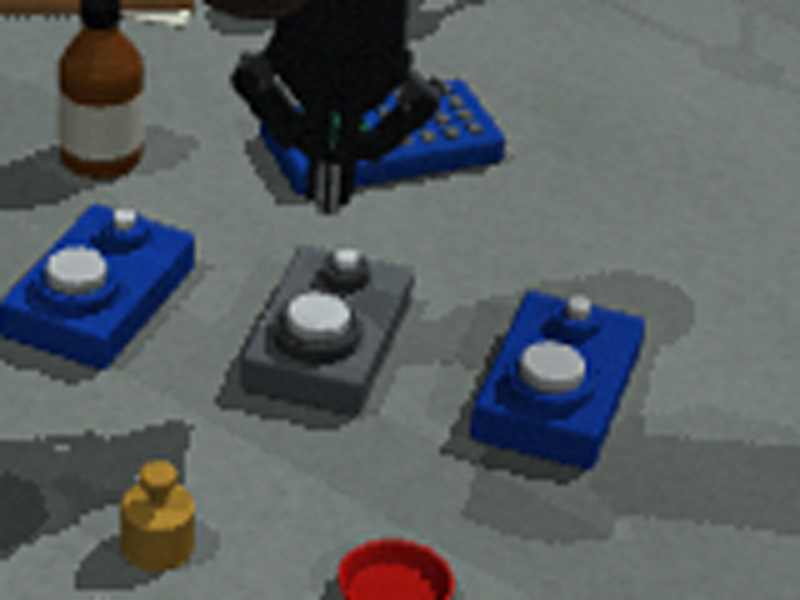

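The start button's top shows at (406,315) in the wrist view, between the two blue look-alikes. The small button is at (418,186).

```bash
python3 - <<'E'
from h import *
n=np.load('b2.npz');g=lambda u,v,z:wr2w(u*.64,v*.64,z,n['p'],n['q'])
b=g(406,315,52);print(b,g(418,186,50))
Rw=R.from_quat(n['q']).as_matrix();print(Rw, Rw.T@(np.array([(b[0]+487.7)/2,(b[1]-183.7)/2,n['p'][2]])-n['p']))
E
```

```text
[ 487.64578064 -184.60084021   52.        ] [ 482.55912871 -248.77268585   50.        ]
[[ 0.01237505 -0.99991139 -0.00490679]
 [-0.99992248 -0.01236815 -0.00143394]
 [ 0.00137312  0.00492415 -0.99998693]] [-1.17172673 -2.14305659 -0.01216183]
```

Emit:
{"method": "send_rows", "body": {
  "translation": [
    [-0.001, -0.002, 0.003],
    [-0.001, -0.002, 0.01],
    [-0.001, -0.002, 0.02],
    [-0.001, -0.002, 0.03],
    [-0.001, -0.002, 0.04],
    [-0.001, -0.002, 0.05],
    [-0.001, -0.002, 0.058],
    [-0.001, -0.002, 0.065],
    [-0.001, -0.002, 0.07],
    [-0.001, -0.002, 0.073],
    [-0.001, -0.002, 0.075],
    [-0.001, -0.002, 0.075]
  ],
  "yaw": [0, 0, 0, 0, 0, 0, 0, 0, 0, 0, 0, 0],
  "fingers": [255, 255, 255, 255, 255, 255, 255, 255, 255, 255, 255, 255]
}}

```text
clock: 16.35
position: [487.8, -184.0, 25.0]
ee_rot: [0.712, -0.702, -0.001, 0.002]
contact_force: [0.0, 0.3, 0.0]
gripper_width: 0.0
```

Emit:
{"method": "send_rows", "body": {
  "translation": [
    [0, 0, 0.002],
    [0, 0, 0.004],
    [0, 0, 0.006],
    [0, 0, 0.008],
    [0, 0, 0.008],
    [0, 0, 0.008]
  ],
  "yaw": [0, 0, 0, 0, 0, 0],
  "fingers": [255, 255, 255, 255, 255, 255]
}}

```text
clock: 16.95
position: [488.0, -184.0, 17.3]
ee_rot: [0.712, -0.702, -0.001, 0.002]
contact_force: [-0.1, 0.5, 3.3]
gripper_width: 0.2
```

```bash
python3 - <<'E'
from h import *
s=read_state();print(s['clock'],s['position'],s['contact_force'])
im=get_image('wrist');cv2.imwrite('pics/b3w.png',im)
b=get_image('side')
o=np.zeros((400,800,3),np.uint8);o[:384,:380]=im[:384,66:446];o[:400,400:]=cv2.resize(b[130:190,270:330],(400,400),interpolation=2);cv2.imwrite('pics/b3.png',o)
E
```

```text
16.95 [ 488.03128589 -184.02208352   17.26455567] [-0.050006    0.52754516  3.2641229 ]
```

View pics/b3.png

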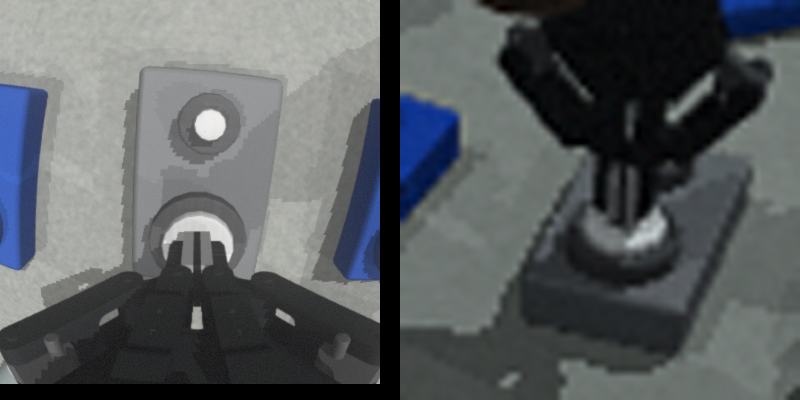

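The tip is touching the start button with 3.3 N. I'll press on in 1 mm steps.

Emit:
{"method": "send_rows", "body": {
  "translation": [
    [0, 0, 0.001],
    [0, 0, 0.002],
    [0, 0, 0.003],
    [0, 0, 0.004],
    [0, 0, 0.004],
    [0, 0, 0.004]
  ],
  "yaw": [0, 0, 0, 0, 0, 0],
  "fingers": [255, 255, 255, 255, 255, 255]
}}

```text
clock: 17.65
position: [488.1, -184.1, 14.8]
ee_rot: [0.712, -0.702, -0.0, 0.002]
contact_force: [-3.8, 2.4, 14.8]
gripper_width: -0.1
```

Emit:
{"method": "send_rows", "body": {
  "translation": [
    [0, 0, 0.001],
    [0, 0, 0.002],
    [0, 0, 0.002],
    [0, 0, 0.002]
  ],
  "yaw": [0, 0, 0, 0],
  "fingers": [255, 255, 255, 255]
}}

```text
clock: 18.05
position: [488.2, -184.1, 14.8]
ee_rot: [0.713, -0.702, -0.0, 0.002]
contact_force: [-4.8, 3.3, 17.0]
gripper_width: 0.3
```

```bash
python3 - <<'E'
from h import *
s=read_state();print(s['clock'],s['position'],s['contact_force'])
im=get_image('wrist');cv2.imwrite('pics/b4w.png',im)
b=get_image('side')
o=np.zeros((400,800,3),np.uint8);o[:384,:380]=im[:384,66:446];o[:400,400:]=cv2.resize(b[130:190,270:330],(400,400),interpolation=2);cv2.imwrite('pics/b4.png',o)
E
```

```text
18.05 [ 488.17739236 -184.0863103    14.77278448] [-4.76813655  3.29247031 17.02415934]
```

View pics/b4.png

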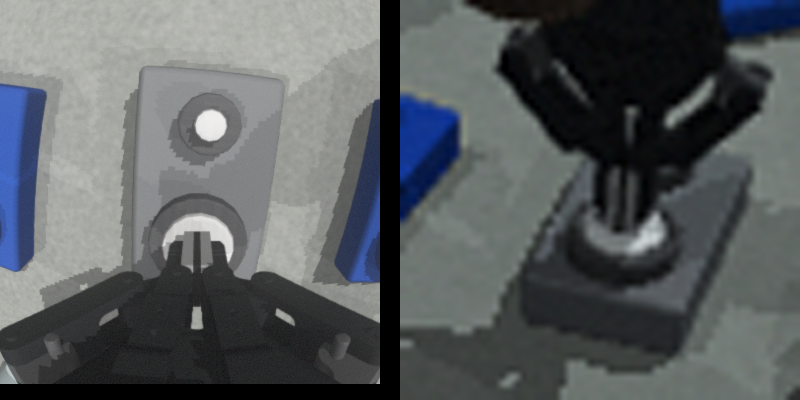

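Hard stop: the force went from 14.8 to 17 N with no further travel, so the button is fully down. I'll lift straight up.

Emit:
{"method": "send_rows", "body": {
  "translation": [
    [0, 0, -0.003],
    [0, 0, -0.007],
    [0, 0, -0.012],
    [0, 0, -0.02],
    [0, 0, -0.032],
    [0, 0, -0.046],
    [0, 0, -0.06],
    [0, 0, -0.074],
    [0, 0, -0.086],
    [0, 0, -0.095],
    [0, 0, -0.1],
    [0, 0, -0.1]
  ],
  "yaw": [0, 0, 0, 0, 0, 0, 0, 0, 0, 0, 0, 0],
  "fingers": [255, 255, 255, 255, 255, 255, 255, 255, 255, 255, 255, 255]
}}

```text
clock: 19.35
position: [488.8, -183.9, 115.4]
ee_rot: [0.712, -0.702, 0.0, 0.002]
contact_force: [0.1, -0.1, -1.2]
gripper_width: -0.2
```

```bash
python3 - <<'E'
from h import *
s=read_state();print(s['clock'],s['position'],s['contact_force'])
a=get_image('top');cv2.imwrite('pics/c9top.png',cv2.resize(a,(800,600),interpolation=2))
b=get_image('side');cv2.imwrite('pics/c9.png',cv2.resize(b[120:280,200:400],(750,600),interpolation=2))
E
```

```text
19.35 [ 488.80579163 -183.85365599  115.4292647 ] [ 0.12136785 -0.11629819 -1.22580954]
```

View pics/c9top.png

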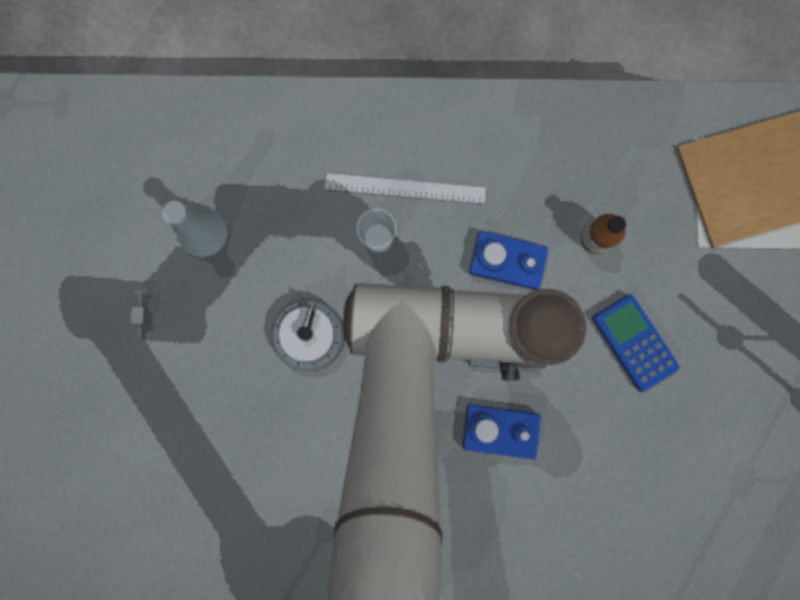

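View pics/c9.png

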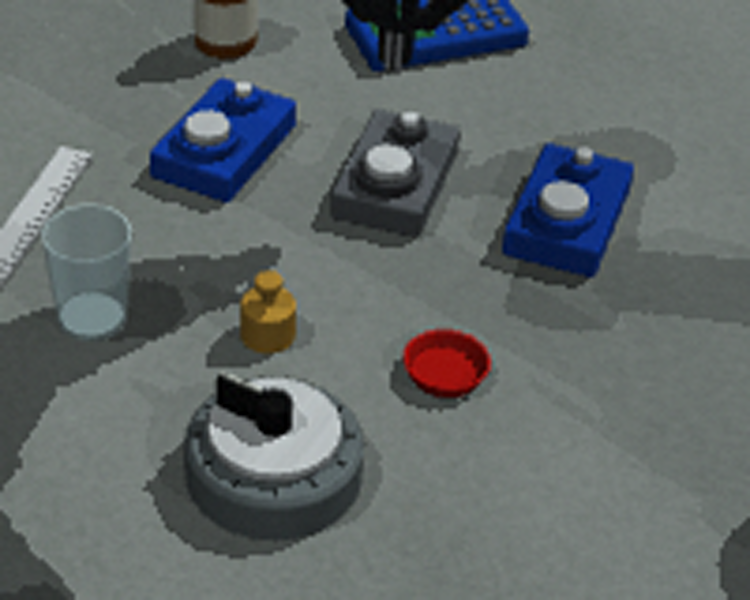

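The top and side views show the fin at about -14°, four clicks on from the start. The start button is up, and the bystanders stand where they did.

```bash
python3 -c "
from bench import *
print(job_done())"
```

```text
the job is handed in; nothing more can be done
None
```

I turned the dial four clicks clockwise and pressed the start button on the grey box fully down. The button came back up, and I handed the job in at about 19.5 s.

- **Dial:** I pushed the fin's left face with the shut fingertips until it passed half-way to the fourth stop and snapped on by itself. The wrist camera then read about 119° turned, against 120° for four clicks. The later top and side pictures still show it there.
- **Start button:** the travel stopped at a hard limit, with the force rising from 14.8 to 17 N and no further movement. That is well above the 5 N needed. After lifting, the side picture shows it up again.
- **Everything else:** the last pictures show the small button up and the other items I could see unmoved. In the top picture the arm covers the weight, the red lid and most of the grey box. The side picture shows those in place.

**What disagreed:** the real ends of the shut fingers are about 34 mm above the reported TCP. Because of this my first push passed over the fin without touching it. I confirmed the offset with both cameras and lowered the tool to match.

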